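Wipe shut a row of flip-top sample vials

TASK

Run the tips of the closed fingers lightly along the row of five open flip-top vials in the bench rack, beginning at the end where the first lid's hinge faces outward, so that the lids are wiped shut one after the other and all lie fully flat on their vials. Touch only these five vials, not the screw-cap vials beside them: pinch nothing, lift nothing out of the rack, do not lean hard on the vials, and leave everything else on the bench where it is. Finish with the hand clear.

Things in the scene. Friction and masses are not known exactly. Their poses are not given: they have to be found in the camera images.
- rack: grey bench rack, fixed to the worktop, 105 x 243 mm, 52 mm high; origin under its centre, on the worktop. Two rows of five 31.5 mm square cells, pitch 46 mm, along its y axis. The flip-top vials fill the row at x = +23 mm: vial0 (the end whose hinge faces outward) at y = +92 mm, then every 46 mm to vial4 at y = -92 mm. The row at x = -23 mm holds two screw-cap vials
- vial0: flip-top vial 1 of 5, loose in its cell (1.5 mm play), about 80 g, clear, 30 mm across, 62 mm to the rim; origin under its centre, on the rack's 6 mm floor; axes nearly parallel to the rack's. White lid: disc 35 mm across, 6 mm thick, hinged at the rim 17.5 mm towards the vial's +y; its thumb tab reaches 24 mm towards -y. Shut, its flat top is 74 mm above the worktop
- lid0 (a joint): opening angle of vial0's lid: 0 = shut flat on the rim (hard stop), growing as the tab end rises; found at 0.4 to 1.0 rad. A finger that comes over the vial at lid-top height from the hinge (+y) side towards -y wipes it down. The stiff hinge has no spring, takes under 1 N on the lid and stays where it is left
- tab0 (a point): top of the thumb tab of vial0's lid, at its free end, 37.5 mm from the hinge axis
- vial1: flip-top vial 2 of 5, loose in its cell (1.5 mm play), about 80 g, clear, 30 mm across, 62 mm to the rim; origin under its centre, on the rack's 6 mm floor; axes nearly parallel to the rack's. White lid: disc 35 mm across, 6 mm thick, hinged at the rim 17.5 mm towards the vial's +y; its thumb tab reaches 24 mm towards -y. Shut, its flat top is 74 mm above the worktop
- lid1 (a joint): opening angle of vial1's lid: 0 = shut flat on the rim (hard stop), growing as the tab end rises; found at 0.4 to 1.0 rad. A finger that comes over the vial at lid-top height from the hinge (+y) side towards -y wipes it down. The stiff hinge has no spring, takes under 1 N on the lid and stays where it is left
- tab1 (a point): top of the thumb tab of vial1's lid, at its free end, 37.5 mm from the hinge axis
- vial2: flip-top vial 3 of 5, loose in its cell (1.5 mm play), about 80 g, clear, 30 mm across, 62 mm to the rim; origin under its centre, on the rack's 6 mm floor; axes nearly parallel to the rack's. White lid: disc 35 mm across, 6 mm thick, hinged at the rim 17.5 mm towards the vial's +y; its thumb tab reaches 24 mm towards -y. Shut, its flat top is 74 mm above the worktop
- lid2 (a joint): opening angle of vial2's lid: 0 = shut flat on the rim (hard stop), growing as the tab end rises; found at 0.4 to 1.0 rad. A finger that comes over the vial at lid-top height from the hinge (+y) side towards -y wipes it down. The stiff hinge has no spring, takes under 1 N on the lid and stays where it is left
- tab2 (a point): top of the thumb tab of vial2's lid, at its free end, 37.5 mm from the hinge axis
- vial3: flip-top vial 4 of 5, loose in its cell (1.5 mm play), about 80 g, clear, 30 mm across, 62 mm to the rim; origin under its centre, on the rack's 6 mm floor; axes nearly parallel to the rack's. White lid: disc 35 mm across, 6 mm thick, hinged at the rim 17.5 mm towards the vial's +y; its thumb tab reaches 24 mm towards -y. Shut, its flat top is 74 mm above the worktop
- lid3 (a joint): opening angle of vial3's lid: 0 = shut flat on the rim (hard stop), growing as the tab end rises; found at 0.4 to 1.0 rad. A finger that comes over the vial at lid-top height from the hinge (+y) side towards -y wipes it down. The stiff hinge has no spring, takes under 1 N on the lid and stays where it is left
- tab3 (a point): top of the thumb tab of vial3's lid, at its free end, 37.5 mm from the hinge axis
- vial4: flip-top vial 5 of 5, loose in its cell (1.5 mm play), about 80 g, clear, 30 mm across, 62 mm to the rim; origin under its centre, on the rack's 6 mm floor; axes nearly parallel to the rack's. White lid: disc 35 mm across, 6 mm thick, hinged at the rim 17.5 mm towards the vial's +y; its thumb tab reaches 24 mm towards -y. Shut, its flat top is 74 mm above the worktop
- lid4 (a joint): opening angle of vial4's lid: 0 = shut flat on the rim (hard stop), growing as the tab end rises; found at 0.4 to 1.0 rad. A finger that comes over the vial at lid-top height from the hinge (+y) side towards -y wipes it down. The stiff hinge has no spring, takes under 1 N on the lid and stays where it is left
- tab4 (a point): top of the thumb tab of vial4's lid, at its free end, 37.5 mm from the hinge axis
- screwvial0: bystander: vial of the same size with a plain round screw cap (33 mm across, no hinge or tab), 68 mm tall, origin under its centre, in the rack's other row
- dropper0: bystander: amber dropper bottle with a black bulb, 42 mm across, 104 mm tall, origin under its centre
- screwvial1: bystander: vial of the same size with a plain round screw cap (33 mm across, no hinge or tab), 68 mm tall, origin under its centre, in the rack's other row
- dropper1: bystander: amber dropper bottle with a black bulb, 42 mm across, 104 mm tall, origin under its centre
- petri: bystander: covered clear petri dish, 90 mm across, 15 mm tall, origin under its centre
- slidebox: bystander: shut grey slide box, 102 x 85 mm, 35 mm tall, origin under its centre
- beaker: bystander: glass beaker, 68 mm across, 88 mm tall, origin under its centre
- forceps: bystander: steel forceps lying flat, 120 mm long along their x axis, 6 mm tall, origin under their middle

How it is judged:
By the outcome, as a careful person would: the job done as asked, in the order asked, and still so for the second after the job is handed in, with the robot touching nothing.
It also fails if it takes over 40 s, if anything falls off the work surface, if the arm or the gripper's body presses on something with over 40 N, if the wrist force passes 120 N, or if a joint passes its speed limit or range.

ROBOT

A 6-joint arm with a two-finger parallel gripper is mounted at the origin on the work surface. World frame = base frame: x ahead of the robot, y to its left, z up, the work surface at z = 0. Lengths are in m, angles in degrees, forces in N, time in s.
With the tool pointing down it reaches from about 0.4 to 0.825 m from the base axis. Payload 7 kg.
Tool frame: the origin (TCP) lies midway between the tips of the shut fingers; the grasp point (between the pads) lies 19 mm behind it; z points along the fingers, y is the line along which they close (so a half turn about z gives the same grasp; the last joint's range is limited). The gripper opens to 88 mm and grips with 3 to 60 N. Pads are 19 mm wide; open, the fingers measure 130 mm over their backs; the gripper's body (78 mm by 193 mm) begins 47 mm behind the grasp point.
Start: joints at [-48.753, 20.546, 0.682, 0, -70.136, -16.507], TCP at [0.282, -0.613, 0.227] pointing down, gripper open.
Joint ranges: [-176.03, 176.03], [-82.01, 121.73], [-58.28, 71.71], [-173.87, 95.51], [-174.79, -0.11], [-173.66, 173.66]. Speed limits (degrees/s): [136.94, 136.94, 172.46, 180, 180, 180].

INTERFACE

Orientations are given as [roll, pitch, yaw] about the fixed x, y, z axes, in that order (R = Rz(yaw) Ry(pitch) Rx(roll)).
In Python, from plant import r gives the robot as it stands.
- The arm moves only by the tool carry_out, never from a script. Its argument "deltas" is a list of rows, each a list of 3 entries, a list of its own where there are three numbers: the opening, from 0 (shut) to 1 (fully open), then the shift along the tool's x, y, z in mm, then the turn, a rotation vector about the tool's x, y, z in rad. In form: [[gripper, [tx, ty, tz], [rx, ry, rz]], ...]. A call has 1 to 12 rows; each row is the pose to reach, as a shift and turn from the pose commanded when the call began, along the tool's axes at that moment; what a row does not reach only later rows make up. A row lasts 1/10 s, in which the tool goes at most 50 mm and 8.59 degrees, less where a joint would pass 70% of its speed; a pose out of reach is approached as far as the arm can. A call with a gripper value outside its range is refused whole. The fingers move at their own pace and stop on an object; "squeeze" is the grip in N (left out, the last holds). Time passes only in rows, so rows that repeat a pose let the fingers close. It gives the time, the measured TCP pose, the force, the opening and the grip force at its end, in the units of the state.
- r.get_state(): the state, without advancing time (a new reading comes with each control period).
- r.capture(name): name is "scene" or "top" or "wrist"; returns (picture, depth): 480x640x3 uint8, red, green, blue; 480x640 float32, m along the optical axis (not along the pixel's ray), 0 where there is no reading.
- r.get_calibration(name): a dict with "fov_y" (degrees; the focal length in pixels is half the picture's height over the tangent of half this angle, whatever the lens; pixels are square), "cx", "cy" (the principal point, pixels), "view" (4x4, takes a point from world to camera coordinates). Camera axes: x right, y down, z forward; pixel columns grow to the right and rows downward; lengths in m; the calibration is good to about 2 mm. The wrist camera is an equidistant fisheye: a pixel r from the principal point sees the ray r / f radians off the axis. A picture is of the moment at which its call begins: read the wrist's pose just before it. get_calibration takes no time and is no camera call; for the wrist camera it gives the pose at the moment of the call.
- r.close_job(): hands the job in; it is judged then, once.
The state is a dict: "time_s": time; "joints": joint angles; "qd": joint speeds; "joint_torque": joint torques, N m; "tcp_pos": TCP position; "eef_rot": TCP orientation; "contact_force": force on the tool from outside, world axes, zero at the start; "moment": the same for the moment, N m; "gripper_width": finger opening in m; "gripper_force": force on a finger pad.
Only numpy, scipy, OpenCV 4.12 (cv2) and the standard library are available. Lean on these libraries where they do the work, as an engineer would, in place of code of your own. Each camera call takes 0.05 s, during which the arm holds its last target. There are 200 camera calls.

## Working session

There is one attempt and no reset: what is moved stays moved. The work goes in short steps, Python scripts to look and compute and a tool call to move; the robot and the scene stay as the last step left them, time stands still between calls to the robot, and variables do not carry over. Pictures are saved under pics/ and viewed, at most 10 in all, crops included, and the job is handed in when it is done.

Besides the shell and the picture viewer there is one more tool, called after "Request:" as name([rows], argument=value, ...), one row to a line, values as JSON. carry_out: Moves the arm, as the interface text tells. Its arguments: {"type":"object","properties":{"deltas":{"type":"array"},"squeeze":{"type":"number"}},"required":["deltas"]}

```bash
mkdir -p pics; ls
cat > h.py <<'E'
import numpy as np, cv2
from plant import r
def cast(c,uv,z=None,d=None):
    f=240/np.tan(np.radians(c["fov_y"])/2); V=np.array(c["view"]); R=V[:3,:3]; t=V[:3,3]
    uv=np.atleast_2d(np.asarray(uv,float)); ray=np.c_[(uv[:,0]-c["cx"])/f,(uv[:,1]-c["cy"])/f,np.ones(len(uv))]
    o=-R.T@t; w=ray@R
    s=(z-o[2])/w[:,2] if d is None else d
    return o+w*np.asarray(s).reshape(-1,1)
E
python3 - <<'E'
from h import *
for n in("scene","top"):
    p,d=r.capture(n); c=r.get_calibration(n); np.savez(n,p=p,d=d,c=c)
    cv2.imwrite(f"pics/{n}.png",p[:,:,::-1]); print(n,c)
s=r.get_state(); print({k:np.round(s[k],3) for k in("time_s","tcp_pos","eef_rot","contact_force","gripper_width")})
E
```

```text
pics
scene {'fov_y': 45.09108314313561, 'cx': 327.12461849195574, 'cy': 247.31108475540455, 'view': array([[ 0.73100263,  0.68220528, -0.01520237, -0.43062594],
       [ 0.50258464, -0.55333618, -0.66424977, -0.22935317],
       [-0.46156672,  0.47792784, -0.7473561 ,  1.82531518],
       [ 0.        ,  0.        ,  0.        ,  1.        ]])}
top {'fov_y': 55.69412361991786, 'cx': 326.2716324713544, 'cy': 238.55649962909237, 'view': array([[ 1.91164603e-02, -9.99817016e-01, -7.03321072e-04,
        -1.48843593e-02],
       [-9.75326766e-01, -1.84934556e-02, -2.19990209e-01,
         5.74861711e-01],
       [ 2.19936947e-01,  4.89140195e-03, -9.75501826e-01,
         8.81209108e-01],
       [ 0.00000000e+00,  0.00000000e+00,  0.00000000e+00,
         1.00000000e+00]])}
{'time_s': np.float64(0.1), 'tcp_pos': array([ 0.282, -0.613,  0.226]), 'eef_rot': array([ 1.79914e+02, -1.00000e-02, -1.55265e+02]), 'contact_force': array([-0.139,  0.786,  0.892]), 'gripper_width': np.float64(0.088)}
```

View pics/top.png

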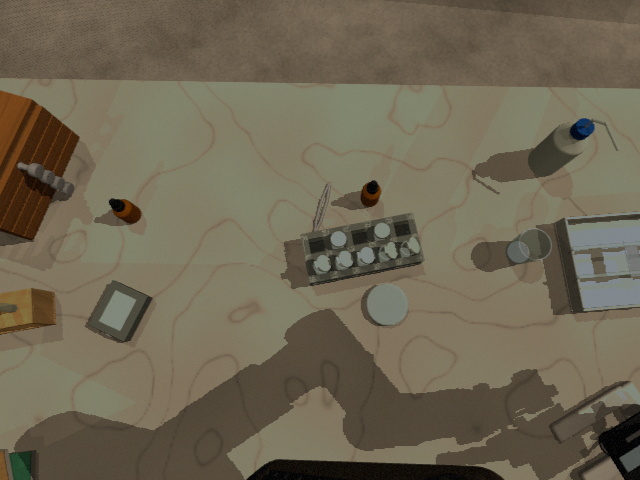

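View pics/scene.png

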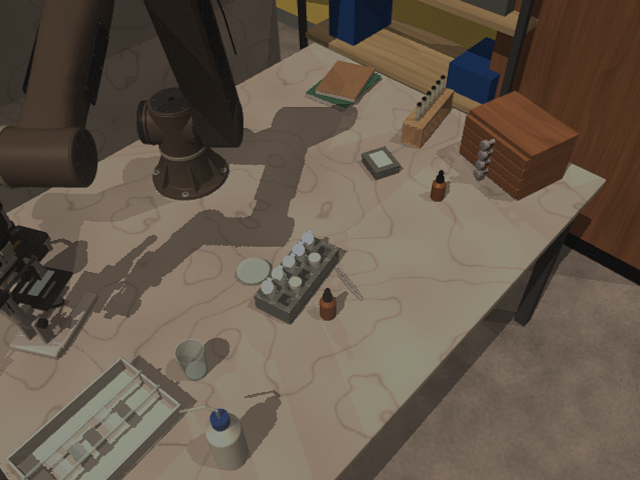

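The top view shows the rack centred near (363,250). The flip-top row is on the robot's side, around y=250-265, and the screw caps are at (338,239) and (382,230). The dropper is at (371,193), the forceps at (322,205) and the petri dish at (386,304).

Run:
```python
from h import *
P={}
for n in("top","scene"):
    z=np.load(n+".npz",allow_pickle=True); p,d,c=z["p"],z["d"],z["c"].item()
    v,u=np.mgrid[0:480,0:640]; X=cast(c,np.c_[u.ravel(),v.ravel()],d=d.ravel()).reshape(480,640,3); 
    roi=np.zeros((480,640),bool)
    if n=="top": roi[205:295,295:430]=1
    else: roi[228:325,250:345]=1
    roi&=d>0
    m=roi&(X[...,2]>.046)&(X[...,2]<.057)
    hsv=cv2.cvtColor(p,cv2.COLOR_RGB2HSV)
    pts=X[m][:,:2].astype(np.float32)
    k=m.astype(np.uint8); nn,l,st,_=cv2.connectedComponentsWithStats(k); b=1+np.argmax(st[1:,4]); 
    pts=X[l==b][:,:2].astype(np.float32)
    print(n,m.sum(),st[b],cv2.minAreaRect(pts*1000))
    w=roi&(p.min(2)>150)&(X[...,2]>.06)
    nn,l,st,ce=cv2.connectedComponentsWithStats(w.astype(np.uint8))
    for i in range(1,nn):
        if st[i,4]>8: q=X[l==i]; print(ce[i].round(1),st[i,4],np.median(q,0).round(3),q[:,2].max().round(3), (q[q[:,2].argmax()]).round(3))
    cr=p[205:300,290:435] if n=="top" else p[225:330,245:350]
    cv2.imwrite(f"pics/{n}c.png",cv2.resize(cr,None,fx=5,fy=5,interpolation=cv2.INTER_CUBIC)[:,:,::-1])
```

```text
top 3315 [ 301  212  124   72 3300] ((561.4401245117188, -78.67918395996094), (107.81825256347656, 244.7060546875), 12.470866203308105)
scene 1590 [ 254  238   86   77 1499] ((562.4720458984375, -78.44296264648438), (108.24906921386719, 248.68650817871094), 11.250239372253418)
```

View pics/topc.png

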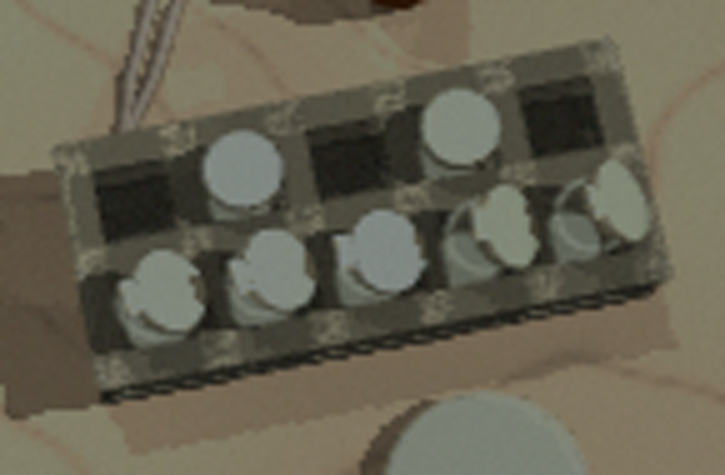

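```bash
cat >> h.py <<'E'
from scipy.spatial.transform import Rotation as Rn
def rel(target_xyz,yaw):
    s=r.get_state(); R=Rn.from_euler("xyz",s["eef_rot"],degrees=True); T=Rn.from_euler("xyz",[180,0,yaw],degrees=True)
    return (R.inv().apply(np.array(target_xyz)-s["tcp_pos"])*1000).round(1),(R.inv()*T).as_rotvec().round(4)
E
python3 - <<'E'
from h import *
z=np.load("top.npz",allow_pickle=True); p,d,c=z["p"],z["d"],z["c"].item()
g=cv2.cvtColor(p,cv2.COLOR_RGB2GRAY)[205:290,295:430]
m=(g>125).astype(np.uint8); nn,l,st,ce=cv2.connectedComponentsWithStats(m)
for i in range(1,nn):
    if st[i,4]>40: print((ce[i]+[295,205]).round(1),st[i,4],cast(c,ce[i]+[295,205],z=.074).round(4))
C=np.array([.562,-.0785]);a=np.radians(12)
ex=-np.array([np.cos(a),np.sin(a)]);ey=np.array([np.sin(a),-np.cos(a)])
f=lambda x,y:C+ex*x+ey*y
print("caps pred",f(-.023,.046),f(-.023,-.046)); print("v0,v4",f(.023,.092),f(.023,-.092))
st=f(.023,.150); print("start",st,rel([*st,.13],-168),rel([*st,.0745],-168))
E
```

```text
[297.9 215.6] 42 [[0.6206 0.0559 0.074 ]]
[381.6 229.7] 160 [[ 0.5936 -0.1181  0.074 ]]
[338.1 238.4] 166 [[ 0.5735 -0.0282  0.074 ]]
[413.4 244.6] 106 [[ 0.5634 -0.1829  0.074 ]]
[390.5 249.7] 115 [[ 0.5519 -0.1359  0.074 ]]
[365.9 254.7] 176 [[ 0.5406 -0.0856  0.074 ]]
[344.1 258.3] 160 [[ 0.5322 -0.0411  0.074 ]]
[322.2 262.6] 159 [[0.5224 0.0034 0.074 ]]
[392.5 286.5] 51 [[ 0.4766 -0.1389  0.074 ]]
caps pred [ 0.59406133 -0.11871282] [ 0.57493346 -0.02872324]
v0,v4 [ 0.55863048 -0.17327155] [0.52037473 0.00670761]
start [ 0.57068936 -0.23000411] (array([-422.1,  226.7,   96. ]), array([ 0.0015, -0.0003,  0.2223])) (array([-422.1,  226.6,  151.5]), array([ 0.0015, -0.0003,  0.2223]))
```

Request:
carry_out([
  [0,[-40,22,0],[0,0,0.02]],
  [0,[-80,44,0],[0,0,0.05]],
  [0,[-120,66,0],[0,0,0.08]],
  [0,[-160,88,0],[0,0,0.11]],
  [0,[-200,110,0],[0,0,0.14]],
  [0,[-240,130,0],[0,0,0.16]],
  [0,[-280,151,0],[0,0,0.18]],
  [0,[-320,172,0],[0,0,0.2]],
  [0,[-360,193,0],[0,0,0.217]],
  [0,[-400,214,0],[0,0,0.217]],
  [0,[-422,227,20],[0,0,0.217]],
  [0,[-422,227,50],[0,0,0.217]],
], squeeze=5)

```text
time_s: 1.3
tcp_pos: [0.5737, -0.2276, 0.1772]
eef_rot: [-179.9, 0.2, -167.5]
contact_force: [-0.1, 0.9, -0.3]
gripper_width: 0.0013
gripper_force: 0.0
```

Run:
```python
from h import *
p,d=r.capture("wrist"); cv2.imwrite("pics/w1.png",p[:,:,::-1])
s=r.get_state(); print({k:np.round(s[k],4) for k in("time_s","tcp_pos","eef_rot","contact_force","gripper_width")})
C=np.array([.562,-.0785]);a=np.radians(12.3)
ex=-np.array([np.cos(a),np.sin(a)]);ey=np.array([np.sin(a),-np.cos(a)])
f=lambda x,y:C+ex*x+ey*y
for y in(.15,-.13):
  print(rel([*f(.023,y),.0745],-167.7))
```

```text
{'time_s': np.float64(1.35), 'tcp_pos': array([ 0.5694, -0.2276,  0.1705]), 'eef_rot': array([ 179.7931,   -0.2877, -167.5939]), 'contact_force': array([-3.2586,  0.3175, -7.0815]), 'gripper_width': np.float64(0.0008)}
(array([-2. , -3.1, 95.9]), array([ 0.0036, -0.005 ,  0.0018]))
(array([ -2.5, 276.9,  97. ]), array([ 0.0036, -0.005 ,  0.0018]))
```

View pics/w1.png

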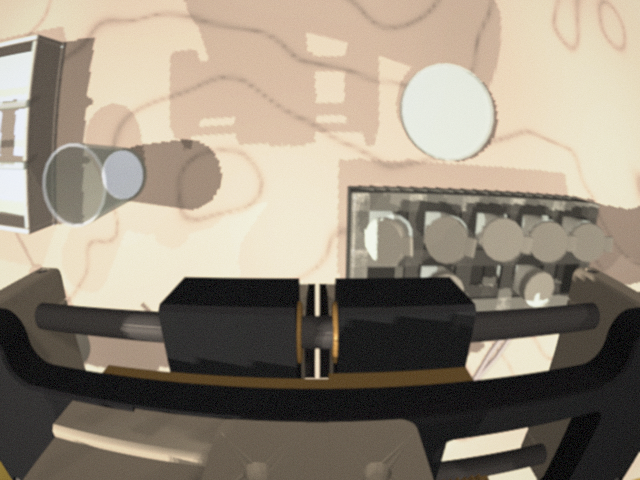

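The wrist view shows the rack to the right of the shut fingers, with vial0's open lid at (390,235) and the beaker at (80,185) well clear. Next I descend and let the arm settle.

Request:
carry_out([
  [0,[-2,-3,25],[0,0,0]],
  [0,[-2,-3,50],[0,0,0]],
  [0,[-2,-3,70],[0,0,0]],
  [0,[-2,-3,85],[0,0,0]],
  [0,[-2,-3,90],[0,0,0]],
  [0,[-2,-3,92],[0,0,0]],
  [0,[-2,-3,92],[0,0,0]],
  [0,[-2,-3,92],[0,0,0]],
])

```text
time_s: 2.15
tcp_pos: [0.5739, -0.233, 0.0856]
eef_rot: [-180.0, 0.1, -167.7]
contact_force: [0.2, 0.5, -0.4]
gripper_width: 0.0002
gripper_force: 0.0
```

```bash
cat > s.py <<'E'
from h import *
s=r.get_state(); print({k:np.round(s[k],4) for k in("time_s","tcp_pos","eef_rot","contact_force","gripper_width")})
C=np.array([.562,-.0785]);a=np.radians(12.3)
ex=-np.array([np.cos(a),np.sin(a)]);ey=np.array([np.sin(a),-np.cos(a)])
f=lambda x,y:C+ex*x+ey*y
q=s["tcp_pos"][:2]-C; print("rack xy",q@ex,q@ey)
for y in(.13,.05,-.13):
  print(y,rel([*f(.023,y),.0745],-167.7))
E
python3 s.py
```

```text
{'time_s': np.float64(2.15), 'tcp_pos': array([ 0.5739, -0.233 ,  0.0856]), 'eef_rot': array([-1.799669e+02,  7.470000e-02, -1.676920e+02]), 'contact_force': array([ 0.1592,  0.4584, -0.3865]), 'gripper_width': np.float64(0.0002)}
rack xy 0.021315762280644093 0.15344739354034423
0.13 (array([ 1.7, 23.5, 11.1]), array([-0.0006,  0.0013,  0.0001]))
0.05 (array([  1.7, 103.5,  11. ]), array([-0.0006,  0.0013,  0.0001]))
-0.13 (array([  1.7, 283.5,  10.9]), array([-0.0006,  0.0013,  0.0001]))
```

Request:
carry_out([
  [0,[1.5,5,6],[0,0,0]],
  [0,[1.5,10,10],[0,0,0]],
  [0,[1.5,15,11],[0,0,0]],
  [0,[1.5,19,11],[0,0,0]],
  [0,[1.5,22,11],[0,0,0]],
  [0,[1.5,25,11],[0,0,0]],
  [0,[1.5,28,11],[0,0,0]],
])

```text
time_s: 2.85
tcp_pos: [0.566, -0.2055, 0.0737]
eef_rot: [-180.0, 0.0, -167.7]
contact_force: [-0.1, -0.7, 1.9]
gripper_width: 0.0005
gripper_force: 1.2
```

Request:
carry_out([
  [0,[0,3,0],[0,0,0]],
  [0,[0,6,0],[0,0,0]],
  [0,[0,9,0],[0,0,0]],
  [0,[0,12,0],[0,0,0]],
])

```text
time_s: 3.25
tcp_pos: [0.5643, -0.1944, 0.0745]
eef_rot: [-179.9, 0.1, -167.7]
contact_force: [1.5, -4.9, 6.0]
gripper_width: 0.0005
gripper_force: 2.7
```

```bash
python3 s.py
```

```text
{'time_s': np.float64(3.25), 'tcp_pos': array([ 0.5643, -0.1944,  0.0745]), 'eef_rot': array([-1.799203e+02,  1.103000e-01, -1.676772e+02]), 'contact_force': array([ 1.5211, -4.8567,  5.9759]), 'gripper_width': np.float64(0.0005)}
rack xy 0.02243345559427711 0.11377800215450593
0.13 (array([  0.6, -16.2,   0. ]), array([-0.0014,  0.0019,  0.0004]))
0.05 (array([ 0.5, 63.8, -0.1]), array([-0.0014,  0.0019,  0.0004]))
-0.13 (array([  0.5, 243.8,  -0.3]), array([-0.0014,  0.0019,  0.0004]))
```

Request:
carry_out([
  [0,[0.5,4,0],[0,0,0]],
  [0,[0.5,8,0],[0,0,0]],
  [0,[0.5,12,0],[0,0,0]],
  [0,[0.5,16,0],[0,0,0]],
])

```text
time_s: 3.65
tcp_pos: [0.5605, -0.1788, 0.0746]
eef_rot: [-179.9, 0.1, -167.7]
contact_force: [0.7, -4.7, 6.1]
gripper_width: 0.0002
gripper_force: 3.1
```

Request:
carry_out([
  [0,[0,4,0],[0,0,0]],
  [0,[0,8,0],[0,0,0]],
  [0,[0,12,0],[0,0,0]],
])

```text
time_s: 3.95
tcp_pos: [0.5578, -0.167, 0.0744]
eef_rot: [-179.9, 0.1, -167.7]
contact_force: [0.3, -3.2, 6.4]
gripper_width: 0.0005
gripper_force: 2.5
```

```bash
python3 s.py
python3 - <<'E'
from h import *
for n in("scene","wrist"):
    p,d=r.capture(n)
    if n=="scene": p=cv2.resize(p[215:330,240:360],None,fx=5,fy=5,interpolation=cv2.INTER_CUBIC)
    cv2.imwrite(f"pics/{n}2.png",p[:,:,::-1])
E
```

```text
{'time_s': np.float64(3.95), 'tcp_pos': array([ 0.5578, -0.167 ,  0.0744]), 'eef_rot': array([-1.799338e+02,  1.020000e-01, -1.676771e+02]), 'contact_force': array([ 0.2751, -3.2165,  6.4309]), 'gripper_width': np.float64(0.0005)}
rack xy 0.022998355425929484 0.08558427785447457
0.13 (array([  0. , -44.4,  -0. ]), array([-0.0012,  0.0018,  0.0004]))
0.05 (array([-0. , 35.6, -0.1]), array([-0.0012,  0.0018,  0.0004]))
-0.13 (array([-1.000e-01,  2.156e+02, -3.000e-01]), array([-0.0012,  0.0018,  0.0004]))
```

View pics/wrist2.png

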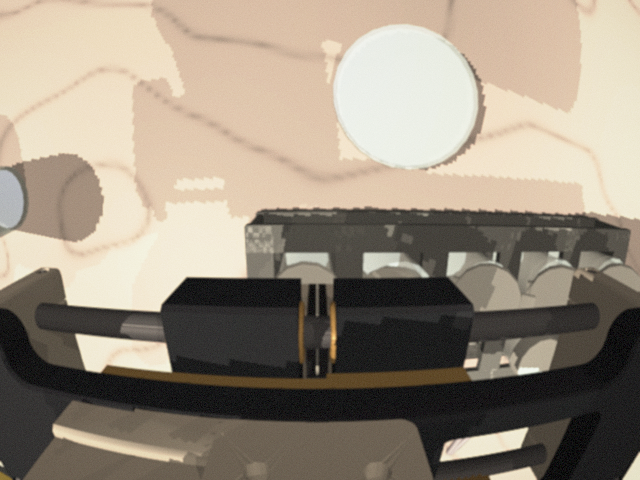

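Vial0's lid has gone down under the fingertips and the contact force is a steady 6 N or so. Carrying on along the row at the same height.

Request:
carry_out([
  [0,[0,4,0],[0,0,0]],
  [0,[0,8,0],[0,0,0]],
  [0,[0,12,0],[0,0,0]],
  [0,[0,16,0],[0,0,0]],
  [0,[0,20,0],[0,0,0]],
  [0,[0,24,0],[0,0,0]],
])

```text
time_s: 4.65
tcp_pos: [0.5529, -0.1437, 0.0747]
eef_rot: [-179.9, 0.1, -167.7]
contact_force: [0.1, -5.9, 8.8]
gripper_width: 0.0005
gripper_force: 3.9
```

Request:
carry_out([
  [0,[0,4,0],[0,0,0]],
  [0,[0,8,0],[0,0,0]],
  [0,[0,12,0],[0,0,0]],
  [0,[0,16,0],[0,0,0]],
  [0,[0,20,0],[0,0,0]],
  [0,[0,24,0],[0,0,0]],
])

```text
time_s: 5.25
tcp_pos: [0.5474, -0.12, 0.0743]
eef_rot: [-179.9, 0.1, -167.7]
contact_force: [1.6, -4.0, 6.2]
gripper_width: 0.0001
gripper_force: 2.9
```

```bash
python3 s.py;python3 - <<'E'
from h import *
p,d=r.capture("scene")
p=cv2.resize(p[215:330,240:360],None,fx=5,fy=5,interpolation=cv2.INTER_CUBIC)
cv2.imwrite("pics/scene3.png",p[:,:,::-1])
E
```

```text
{'time_s': np.float64(5.25), 'tcp_pos': array([ 0.5474, -0.12  ,  0.0743]), 'eef_rot': array([-1.799461e+02,  8.690000e-02, -1.676754e+02]), 'contact_force': array([ 1.5713, -3.9914,  6.2032]), 'gripper_width': np.float64(0.0001)}
rack xy 0.02312488133537329 0.037421977916833854
0.13 (array([ -0.1, -92.6,  -0.1]), array([-0.0009,  0.0015,  0.0004]))
0.05 (array([ -0.1, -12.6,  -0.2]), array([-0.0009,  0.0015,  0.0004]))
-0.13 (array([ -0.2, 167.4,  -0.3]), array([-0.0009,  0.0015,  0.0004]))
```

View pics/scene3.png

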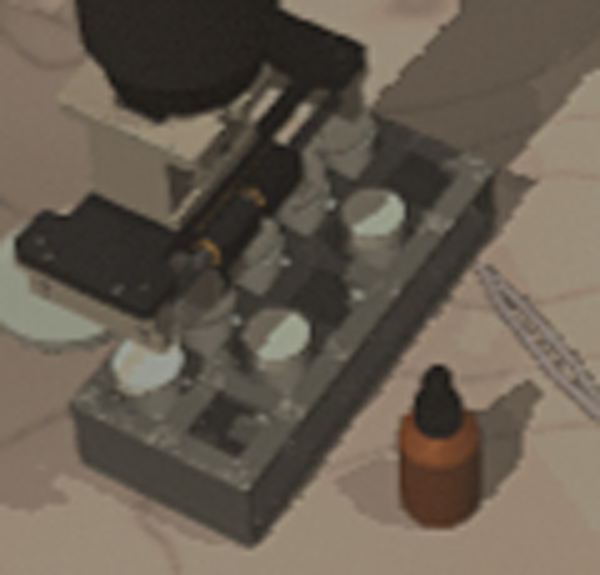

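Vial0's lid at (148,362) lies flat, and the fingers are now over vial1 near (205,300). Nothing else has been touched. I continue.

Request:
carry_out([
  [0,[0,4,0],[0,0,0]],
  [0,[0,8,0],[0,0,0]],
  [0,[0,12,0],[0,0,0]],
  [0,[0,16,0],[0,0,0]],
  [0,[0,20,0],[0,0,0]],
  [0,[0,24,0],[0,0,0]],
])

```text
time_s: 5.9
tcp_pos: [0.5426, -0.0967, 0.0747]
eef_rot: [-179.9, 0.1, -167.7]
contact_force: [1.4, -5.6, 8.5]
gripper_width: 0.0002
gripper_force: 4.2
```

Request:
carry_out([
  [0,[0,4,0],[0,0,0]],
  [0,[0,8,0],[0,0,0]],
  [0,[0,12,0],[0,0,0]],
  [0,[0,16,0],[0,0,0]],
  [0,[0,20,0],[0,0,0]],
  [0,[0,24,0],[0,0,0]],
])

```text
time_s: 6.5
tcp_pos: [0.537, -0.0731, 0.0743]
eef_rot: [-180.0, 0.1, -167.7]
contact_force: [0.1, -4.3, 6.7]
gripper_width: 0.0006
gripper_force: 3.0
```

Request:
carry_out([
  [0,[0,4,0],[0,0,0]],
  [0,[0,8,0],[0,0,0]],
  [0,[0,12,0],[0,0,0]],
  [0,[0,16,0],[0,0,0]],
  [0,[0,20,0],[0,0,0]],
  [0,[0,24,0],[0,0,0]],
])

```text
time_s: 7.1
tcp_pos: [0.5322, -0.0498, 0.0746]
eef_rot: [-179.9, 0.1, -167.7]
contact_force: [0.4, -5.2, 8.8]
gripper_width: 0.0003
gripper_force: 4.6
```

```bash
python3 s.py
```

```text
{'time_s': np.float64(7.1), 'tcp_pos': array([ 0.5322, -0.0498,  0.0746]), 'eef_rot': array([-1.799303e+02,  1.013000e-01, -1.676609e+02]), 'contact_force': array([ 0.4013, -5.2141,  8.7843]), 'gripper_width': np.float64(0.0003)}
rack xy 0.022983987214321246 -0.03436056034328336
0.13 (array([ 1.000e-01, -1.644e+02,  3.000e-01]), array([-0.0012,  0.0018,  0.0007]))
0.05 (array([  0.1, -84.4,   0.2]), array([-0.0012,  0.0018,  0.0007]))
-0.13 (array([-0. , 95.6,  0. ]), array([-0.0012,  0.0018,  0.0007]))
```

Request:
carry_out([
  [0,[0,4,0],[0,0,0]],
  [0,[0,8,0],[0,0,0]],
  [0,[0,12,0],[0,0,0]],
  [0,[0,16,0],[0,0,0]],
  [0,[0,20,0],[0,0,0]],
  [0,[0,24,0],[0,0,0]],
  [0,[0,28,0],[0,0,0]],
  [0,[0,32,0],[0,0,0]],
])

```text
time_s: 7.9
tcp_pos: [0.5247, -0.0185, 0.0742]
eef_rot: [-179.9, 0.0, -167.7]
contact_force: [0.6, -5.1, 7.4]
gripper_width: 0.0006
gripper_force: 4.5
```

Request:
carry_out([
  [0,[0,4,0],[0,0,0]],
  [0,[0,8,0],[0,0,0]],
  [0,[0,12,0],[0,0,0]],
  [0,[0,16,0],[0,0,0]],
  [0,[0,20,0],[0,0,0]],
  [0,[0,24,0],[0,0,0]],
  [0,[0,28,0],[0,0,0]],
  [0,[0,32,0],[0,0,0]],
])

```text
time_s: 8.7
tcp_pos: [0.5181, 0.0128, 0.0743]
eef_rot: [-180.0, 0.1, -167.7]
contact_force: [1.3, -4.5, 6.8]
gripper_width: 0.0006
gripper_force: 3.7
```

Request:
carry_out([
  [0,[0,4,0],[0,0,0]],
  [0,[0,8,0],[0,0,0]],
  [0,[0,12,0],[0,0,0]],
  [0,[0,16,0],[0,0,0]],
  [0,[0,20,0],[0,0,0]],
  [0,[0,24,0],[0,0,0]],
  [0,[0,28,0],[0,0,0]],
  [0,[0,32,0],[0,0,0]],
  [0,[0,38,0],[0,0,0]],
  [0,[0,44,0],[0,0,0]],
  [0,[0,50,0],[0,0,0]],
])

```text
time_s: 9.8
tcp_pos: [0.5066, 0.0625, 0.0733]
eef_rot: [180.0, -0.0, -167.7]
contact_force: [-0.2, -0.3, 0.4]
gripper_width: 0.0003
gripper_force: 0.0
```

```bash
python3 s.py
```

```text
{'time_s': np.float64(9.8), 'tcp_pos': array([0.5066, 0.0625, 0.0733]), 'eef_rot': array([ 1.799917e+02, -2.890000e-02, -1.676940e+02]), 'contact_force': array([-0.2001, -0.2839,  0.426 ]), 'gripper_width': np.float64(0.0003)}
rack xy 0.02405283743819115 -0.14957264320711947
0.13 (array([  -1. , -279.6,   -1.3]), array([ 0.0001, -0.0005,  0.0001]))
0.05 (array([  -1. , -199.6,   -1.2]), array([ 0.0001, -0.0005,  0.0001]))
-0.13 (array([ -1.1, -19.6,  -1.2]), array([ 0.0001, -0.0005,  0.0001]))
```

Request:
carry_out([
  [0,[0,5,-20],[0,0,0]],
  [0,[0,10,-50],[0,0,0]],
  [0,[0,20,-90],[0,0,0]],
  [0,[0,40,-130],[0,0,0]],
  [0,[0,75,-150],[0,0,0]],
  [0,[0,110,-150],[0,0,0]],
  [0,[0,140,-150],[0,0,0]],
  [0,[0,160,-150],[0,0,0]],
  [0,[0,160,-150],[0,0,0]],
  [0,[0,160,-150],[0,0,0]],
  [0,[0,160,-150],[0,0,0]],
])

```text
time_s: 10.9
tcp_pos: [0.4727, 0.2177, 0.2234]
eef_rot: [-180.0, -0.0, -167.7]
contact_force: [-0.2, -0.3, 0.3]
gripper_width: 0.0005
gripper_force: 0.0
```

Run:
```python
from h import *
a,_=r.capture("top"); b,_=r.capture("scene")
cs=[cv2.resize(x,(700,h),interpolation=cv2.INTER_CUBIC) for x,h in((a[205:290,290:435],290),(b[228:328,228:368],300))]
cv2.imwrite("pics/end.png",np.vstack([cs[0],cs[1]])[:,:,::-1])
z=np.load("top.npz",allow_pickle=True); c=r.get_calibration("top")
g=cv2.cvtColor(a,cv2.COLOR_RGB2GRAY)[205:290,295:430]
m=(g>125).astype(np.uint8); nn,l,st,ce=cv2.connectedComponentsWithStats(m)
for i in range(1,nn):
    if st[i,4]>40: print((ce[i]+[295,205]).round(1),st[i,4],cast(c,ce[i]+[295,205],z=.074).round(4))
```

```text
[303.  218.6] 487 [[0.6143 0.0452 0.074 ]]
[345.2 216.3] 437 [[ 0.621  -0.0425  0.074 ]]
[409.9 212.5] 621 [[ 0.6317 -0.1772  0.074 ]]
[381.9 229.9] 171 [[ 0.5934 -0.1185  0.074 ]]
[425.8 251.7] 381 [[ 0.5492 -0.208   0.074 ]]
[338.2 238.5] 172 [[ 0.5734 -0.0285  0.074 ]]
[408.  247.2] 221 [[ 0.5578 -0.1717  0.074 ]]
[386.1 251.4] 227 [[ 0.5482 -0.1268  0.074 ]]
[364.2 255.6] 224 [[ 0.5386 -0.082   0.074 ]]
[342.1 260.2] 228 [[ 0.5283 -0.037   0.074 ]]
[319.9 264.6] 225 [[0.5184 0.008  0.074 ]]
[400.8 285.9] 305 [[ 0.4781 -0.1558  0.074 ]]
[304.3 288. ] 48 [[0.4702 0.0382 0.074 ]]
```

View pics/end.png

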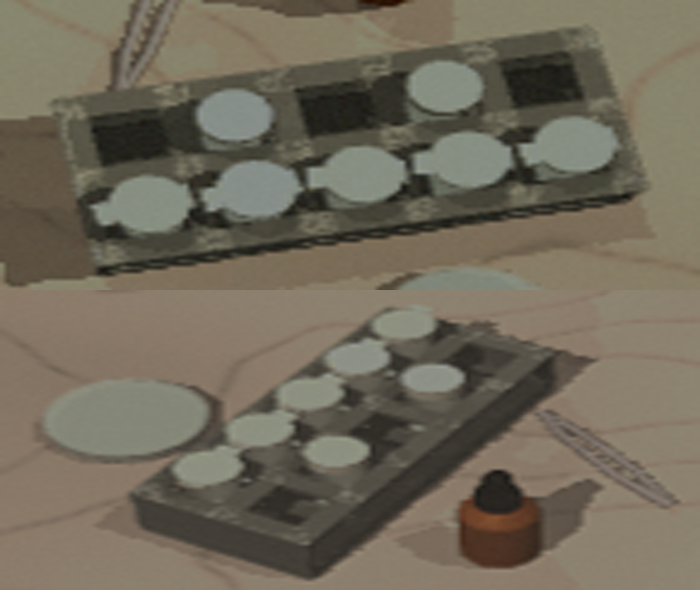

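All five lids lie flat in both views. Their areas are uniform (221–228 px), they sit evenly along the row, and the screw-cap vials haven't moved.

```bash
python3 -c "
from plant import r
print(r.close_job())"
```

```text
the job is handed in; nothing more can be done
None
```

All five flip-top lids were wiped shut in order, vial0 to vial4, in one light pass (about 10 N at most in the readings between moves). The last pictures show them flat with the hand clear, and the job was handed in at about 11 s.

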